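Tare the wax scale for the mixing tin

ROBOT

A 6-joint arm with a two-finger parallel gripper is mounted at the origin on the work surface. World frame = base frame: x ahead of the robot, y to its left, z up, the work surface at z = 0. Lengths are in m, angles in degrees, forces in N, time in s.
With the tool pointing down it reaches from about 0.35 to 0.875 m from the base axis. Payload 4.2 kg.
Tool frame: the origin (TCP) lies on the mounting face of the last link; the fingertips stand 182 mm ahead of it and the grasp point (between the pads) lies 164 mm ahead of it (r.tcp_to_grasp is the distance from the TCP to the grasp point, in m); z points along the fingers, y is the line along which they close (so a half turn about z gives the same grasp; the last joint's range is limited). The gripper opens to 87 mm and grips with 3 to 60 N. Pads are 19 mm wide; open, the fingers measure 117 mm over their backs; the gripper's body (75 mm by 190 mm) begins 51 mm behind the grasp point.
Start: joints at [-56.001, 22.042, 0.453, 0, -68.411, -14.817], TCP at [0.205, -0.59, 0.405] pointing down, gripper open.
Joint ranges: [-179.83, 179.83], [-69.29, 118.12], [-61.27, 80.66], [-181.25, 117.63], [-171.15, -9.14], [-177.46, 177.46]. Speed limits (degrees/s): [159.86, 159.86, 180, 180, 180, 180].

INTERFACE

Orientations are given as a 3x3 rotation matrix whose columns are the frame's x, y, z axes.
In Python, from station import sense, eyes, r gives the robot as it stands.
- The arm moves only by the tool jog_arm, never from a script. Its argument "increments" is a list of rows, each a list of 4 numbers: the shift along the tool's x, y, z normalised to -1 to 1, where 1 is 0.02 m, then the turn about the tool's z normalised to -1 to 1, where 1 is 0.08 rad. A call has 1 to 10 rows; each row shifts and turns the commanded pose from where the row before left it, along the tool's axes as they then stand; what a row does not reach is not made up. A row lasts 1/10 s, in which the tool goes at most 50 mm and 8.59 degrees, less where a joint would pass 70% of its speed; a pose out of reach is approached as far as the arm can. A call with a number of a shift or a turn outside -1 to 1 is refused whole. A call with a gripper value outside its range is refused whole. "grip" is the finger opening in mm, from 0 to 87, set as the call begins (left out, the last holds). The fingers move at their own pace and stop on an object; the grip force is fixed at half the most. Time passes only in rows, so rows that do not move let the fingers close. It gives the time, the measured TCP pose, the force, the opening and the grip force at its end, in the units of the state.
- sense(): the state, without advancing time (a new reading comes with each control period).
- eyes.capture(name): name is "scene" or "top"; returns the picture (384x512x3 uint8, blue, green, red); there is no depth.
- eyes.get_calibration(name): a dict with "camera_matrix" (3x3 intrinsics, pixels), "R" (3x3) and "t" (3): a world point X has camera coordinates R X + t. Camera axes: x right, y down, z forward; pixel columns grow to the right and rows downward; lengths in m; the calibration is good to about 2 mm. A picture is of the moment at which its call begins. get_calibration takes no time and is no camera call.
- r.finish_job(): hands the job in; it is judged then, once.
Trained networks look in the newest picture that a camera, given by its name, has taken for a name from the list of things; names that differ only in an ending like _2 or _b are one class to them, and where a whole thing is asked for, a point or a joint stands for the part that bears it (a point fixed in the world has none). Each returns a list of dicts, best first, with "conf" (0 to 1); they miss things now and then, are a little off and sometimes report something else, mostly with a low value. They report only what shows in the picture. A call takes as long as a camera call. They do not tell look-alikes from the thing itself.
- eyes.spot_in(camera, name): "centre" ([x, y, z] in m, in world coordinates, good to about 4 mm: the middle of the surface that is visible of it).
- eyes.outline_of(camera, name): "mask" (384x512 bool, what is visible of it).
The state is a dict: "time_s": time; "joints": joint angles; "joint_velocities": joint speeds; "effort": joint torques, N m; "tcp_pos": TCP position; "ee_rot": TCP orientation; "wrist_force": force on the tool from outside, world axes, zero at the start; "moment": the same for the moment, N m; "gripper_width": opening from 0.0 (shut) to 1.0 (fully open); "gripper_force": force on a finger pad.
Only numpy, scipy, OpenCV 4.12 (cv2) and the standard library are available. Lean on these libraries where they do the work, as an engineer would, in place of code of your own. Each camera call takes 0.05 s, during which the arm holds its last target. There are 200 camera calls.

TASK

Stand the empty tall steel tin upright in the middle of the scale's round pan and let go of it: its weight turns the scale's white dial. Then turn the black tare knob on the scale until the pointer points at the dial's zero mark (the one wide black bar), with the tin still standing on the pan, and let go of the knob. Leave the low wide tin, the jar and the bottle where they are.

Things in the scene. Friction and masses are not known exactly. Their poses are not given: they have to be found in the camera images.
- tall_tin: the empty mixing tin: plain steel open-topped straight cylinder, 56 mm outer diameter, 95 mm tall, 3 mm wall, 0.15 to 0.22 kg, loose, standing upright on the table left or right of the scale. It is the tall narrow one; the other loose tin is low and wide. Origin: centre of its underside, z up
- scale: fixed bench scale, a low pale green box 170 mm (its x) by 400 mm (its y), its deck 55 mm high. Origin: centre of its underside on the table; its x axis points across the box away from the robot, its y axis along the box: round pan at the -y end, face-up white dial in the middle, tare knob at the +y end. It stands at any yaw within about 15 degrees
- pan_center (a point): centre of the pan's flat floor (top surface), about 85 mm above the table when empty; the pan is a steel dish of 144 mm outer diameter, flat inside to 62 mm radius, with a 6 mm high rim. It sinks on a spring by about 5 mm under the tin and stops at 18 mm
- dial_center (a point): the common axis of the pointer and of the white dial disc (140 mm diameter, face up in the scale's deck, under a clear lens whose top is 63 mm above the table: dial and pointer cannot be touched)
- zero_mark (a point): the point of the zero mark that the pointer's tip should meet, on the dial disc 58 mm from its centre. The mark is the one wide black bar, 8 by 16 mm, at the dial's edge; the other division lines are thin. With the pan empty it is on the scale's +x side (away from the robot); load on the pan turns the disc counter-clockwise seen from above, about one full turn per kg
- pointer_tip (a point): the tip of the black pointer (index needle) over the dial, 58 mm from the dial's centre. Only the tare knob turns it, by the same angle and in the same direction as the knob; at knob angle 0 it points along the scale's +x
- tare_knob (a joint): angle of the tare knob in rad, growing clockwise seen from above, stops at -3 and 3; it stays where it is left. At 0 its bar lies along the scale's x axis
- knob_grip (a point): on the knob's vertical axis, 95 mm above the table: 40 mm above the scale's deck and 12 mm below the top of the knob; its x axis lies along the knob's bar. The knob is a black upright bar 62 mm long, 16 mm thick, 107 mm high at its top, 38 mm clear above its round 64 mm skirt: with an aluminium skirt; grip the bar across its 16 mm
- wide_tin: bystander: low wide open steel tin, 84 mm diameter, 50 mm tall, on the other side of the scale from the tall tin. Origin: centre of its underside
- jar: bystander: lidded jar, 68 mm diameter, 85 mm tall. Origin: centre of its underside
- medium_bottle: bystander: amber bottle, 60 mm diameter, 150 mm tall. Origin: centre of its underside
Mind the look-alikes: they are no part of the job. Leave any blue look-alike of the tall_tin alone.

How it is judged (in metres and radians):
On the way:
1. the tall tin stands upright in the pan, let go (horizontal distance between tall_tin and pan_center below 0.035 m and z of tall_tin in the frame of pan_center below 0.006 m and angle between tall_tin's own z axis and vertical below 0.12 rad and contact force between the fingers and tall_tin below 0.1 N), for 0.2 s.
At the end, for the whole second after the job is handed in: The tall tin stands upright (within 7 degrees) and at rest on the floor of the pan, its centre within 35 mm of the pan's centre, and the pointer's tip is within 8 mm (about 8 degrees) of the zero mark (horizontal distance between pointer_tip and zero_mark below 0.008 m and horizontal distance between tall_tin and pan_center below 0.035 m and z of tall_tin in the frame of pan_center between -0.004 and 0.006 m and angle between tall_tin's own z axis and vertical below 0.12 rad and linear speed of tall_tin below 0.02 m/s); the robot touches nothing.
It fails at once if a bystander (wide tin, jar or bottle) is pushed more than 40 mm from its place (distance of any of wide_tin, jar, medium_bottle from where it was at the start of the episode above 0.04 m).
It also fails if it takes over 67 s, if anything falls off the work surface, if the arm or the gripper's body presses on something with over 40 N, if the wrist force passes 120 N, or if a joint passes its speed limit or range.

## Working session

There is one attempt and no reset: what is moved stays moved. The work goes in short steps, Python scripts to look and compute and a tool call to move; the robot and the scene stay as the last step left them, time stands still between calls to the robot, and variables do not carry over. Pictures are saved under pics/ and viewed, at most 10 in all, crops included, and the job is handed in when it is done.

Besides the shell and the picture viewer there is one more tool, called after "Request:" by a JSON object that holds its "fn" and its "kwargs". jog_arm: Moves the arm, as the interface text tells. Its arguments: {"type":"object","properties":{"increments":{"type":"array"},"grip":{"type":"number"}},"required":["increments"]}

```bash
ls; mkdir -p pics
python3 - <<'E'
from station import sense, eyes, r
import cv2,numpy as np
s=sense();print(s['time_s'],s['tcp_pos'],np.round(s['ee_rot'],3).tolist())
for c in ["scene","top"]:
    im=eyes.capture(c);cv2.imwrite(f"pics/{c}0.png",im)
    k=eyes.get_calibration(c);print(c,np.round(-k['R'].T@k['t'],3))
    for n in ["tall_tin","scale","pan_center","dial_center","zero_mark","pointer_tip","tare_knob","wide_tin","jar","medium_bottle"]:
        print(n,[(np.round(d['centre'],3).tolist(),round(d['conf'],2)) for d in eyes.spot_in(c,n)[:3]])
print(sense()['time_s'])
E
```

```text
pics
0.0 [ 0.20532359 -0.59008526  0.40366045] [[-0.945, -0.328, -0.001], [-0.328, 0.945, 0.002], [0.0, 0.002, -1.0]]
scene [1.331 0.319 0.874]
tall_tin [([0.448, -0.498, 0.061], 0.96), ([0.549, -0.304, 0.064], 0.92), ([0.472, -0.393, 0.074], 0.76)]
scale [([0.646, -0.005, 0.053], 0.89)]
pan_center [([0.613, -0.15, 0.083], 0.76)]
dial_center [([0.644, -0.002, 0.054], 0.58)]
zero_mark [([0.614, 0.009, 0.06], 0.89)]
pointer_tip []
tare_knob [([0.629, 0.137, 0.065], 0.6)]
wide_tin [([0.644, -0.002, 0.052], 0.63)]
jar [([0.673, -0.401, 0.062], 0.88), ([0.614, -0.146, 0.083], 0.73)]
medium_bottle [([0.691, 0.393, 0.088], 0.63), ([0.645, -0.003, 0.054], 0.48)]
top [ 0.278 -0.037  1.484]
tall_tin [([0.534, -0.313, 0.048], 0.94), ([0.435, -0.518, 0.053], 0.86), ([0.454, -0.4, 0.046], 0.85)]
scale [([0.598, -0.015, 0.055], 0.85)]
pan_center [([0.609, -0.142, 0.086], 0.76)]
dial_center [([0.605, -0.018, 0.059], 0.86)]
zero_mark []
pointer_tip [([0.617, 0.007, 0.062], 0.48)]
tare_knob [([0.61, 0.124, 0.063], 0.52)]
wide_tin [([0.479, 0.38, 0.006], 0.63)]
jar [([0.642, -0.402, 0.082], 0.88), ([0.455, -0.402, 0.047], 0.22)]
medium_bottle [([0.66, 0.384, 0.099], 0.96), ([0.605, -0.016, 0.056], 0.23)]
1.1
```

View pics/scene0.png

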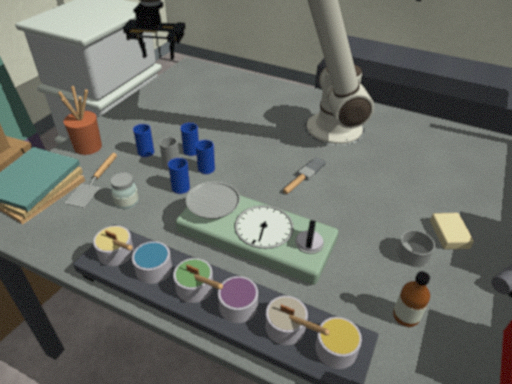

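View pics/top0.png

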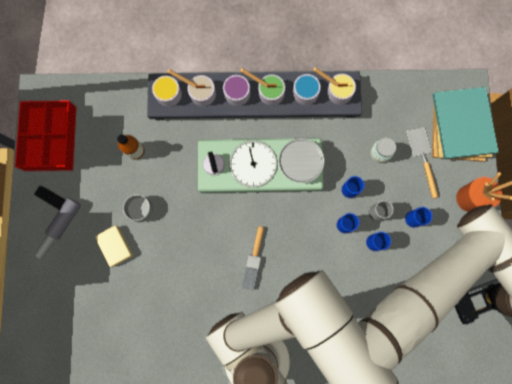

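The scene picture shows the plain steel tin at (169,152), surrounded by four blue look-alikes at (144,140), (190,138), (205,157) and (179,175). In the top picture the steel tin is at (381,211) and the blue ones are at (353,187), (348,223), (379,241) and (419,217). The uncoloured steel one fits the description. The scale in the top picture has its pan at (302,160), dial at (253,163) and knob at (212,162), with the wide tin at (137,208).

I'll confirm with a crop and take measurements.

```bash
cat > h.py <<'E'
import numpy as np,cv2
from scipy.optimize import minimize
from station import sense,eyes,r
def proj(c,X):
    k=eyes.get_calibration(c);p=np.atleast_2d(X)@k['R'].T+k['t'];p=p@k['camera_matrix'].T;return p[:,:2]/p[:,2:]
def unproj(c,uv,z):
    k=eyes.get_calibration(c);d=(np.linalg.inv(k['camera_matrix'])@np.c_[np.atleast_2d(uv),np.ones(len(np.atleast_2d(uv)))].T).T@k['R']
    o=-k['R'].T@k['t'];return o+d*((z-o[2])/d[:,2])[:,None]
def cylmask(c,x,y,rad,z0,h,S=4):
    a=np.linspace(0,2*np.pi,60);P=[np.c_[x+rad*np.cos(a),y+rad*np.sin(a),0*a+z] for z in(z0,z0+h)]
    q=cv2.convexHull(((proj(c,np.vstack(P))+.5)*S).astype(np.float32)).astype(np.int32)
    m=np.zeros((384*S,512*S),np.uint8);cv2.fillConvexPoly(m,q,1);return cv2.resize(m.astype(np.float32),(512,384),interpolation=cv2.INTER_AREA)
def fitcyl(c,mask,x0,rad,z0,h):
    f=lambda p:np.abs(cylmask(c,p[0],p[1],rad,z0,h)-mask).sum()
    s=minimize(f,x0,method='Nelder-Mead',options=dict(initial_simplex=[x0,[x0[0]+.01,x0[1]],[x0[0],x0[1]+.01]],xatol=2e-4));return s.x,s.fun/mask.sum()
E
python3 - <<'E'
from h import *
im=eyes.capture("top")
for d in eyes.outline_of("top","tall_tin"):
    m=d['mask'].astype(np.float32);ys,xs=np.where(m)
    if not len(xs):continue
    X=unproj("top",[[xs.mean(),ys.mean()]],.05)[0,:2]
    p,e=fitcyl("top",m,X.tolist(),.028,0,.095);print(round(d['conf'],2),xs.mean().round(),ys.mean().round(),p.round(4),round(e,2),im[ys,xs].mean(0).round())
for n in["pan_center","tare_knob","dial_center","scale"]:
  for d in eyes.outline_of("top",n)[:2]:
    ys,xs=np.where(d['mask'])
    if len(xs): print(n,round(d['conf'],2),xs.mean(),ys.mean(),len(xs),cv2.minAreaRect(np.c_[xs,ys].astype(np.float32)))
sc=cv2.imread("pics/scene0.png")
a=cv2.resize(im[130:255,190:440],None,fx=3.2,fy=3.2,interpolation=cv2.INTER_CUBIC)
cv2.imwrite("pics/crop1.png",a)
E
```

```text
0.81 418.0 217.0 [ 0.4314 -0.5083] 0.05 [128.  56.  24.]
0.79 381.0 211.0 [ 0.4537 -0.3927] 0.09 [101. 106. 106.]
0.75 378.0 242.0 [ 0.3588 -0.3785] 0.07 [130.  55.  22.]
0.59 352.0 187.0 [ 0.5295 -0.3059] 0.05 [127.  55.  22.]
pan_center 0.84 300.7338262476895 160.82193468884782 1623 ((300.7500305175781, 160.75), (44.547725677490234, 43.84062194824219), 45.0)
tare_knob 0.71 213.00305810397555 163.30275229357798 327 ((212.97695922851562, 163.91539001464844), (19.473451614379883, 19.72152328491211), 29.74488067626953)
dial_center 0.68 259.5964596459646 165.52310231023102 6666 ((259.9209899902344, 165.38845825195312), (54.00872802734375, 126.40999603271484), 89.19306945800781)
scale 0.93 260.0288359386857 165.5718621945667 6589 ((260.5, 165.99998474121094), (124.99998474121094, 53.99999237060547), 0.0)
```

View pics/crop1.png

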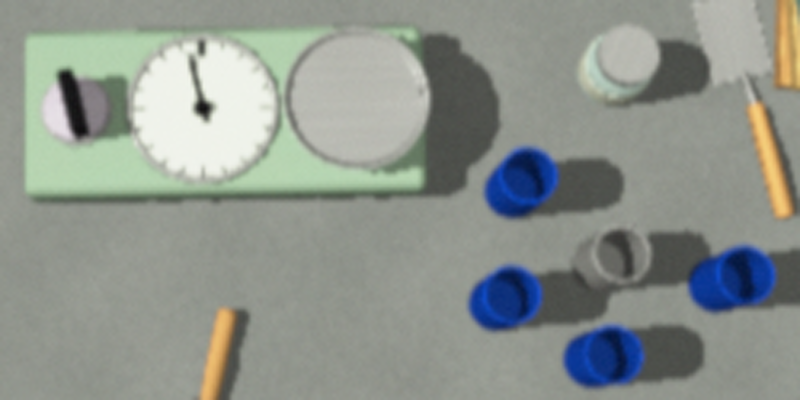

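The crop confirms it: the plain grey steel tin is at crop (612,257), with four blue look-alikes around it. I'll leave the blue ones alone. The pointer is at crop (192,57) and the zero bar at (201,47), so the scale's yaw is near 0. Next I turn the tool so the fingers close along 140°, between the blue tins.

Request:
{"fn": "jog_arm", "kwargs": {"increments": [[0,0,0,-0.97],[0,0,0,-0.97],[0,0,0,-0.97],[0,0,0,-0.97],[0,0,0,-0.97],[0,0,0,-0.97],[0,0,0,-0.97]], "grip": 87}}

```text
time_s: 2.1
tcp_pos: [0.2054, -0.5903, 0.4047]
ee_rot: [[-0.636, -0.771, -0.0], [-0.771, 0.636, 0.0], [0.0, 0.0, -1.0]]
wrist_force: [-0.8, 0.3, 0.4]
gripper_width: 1.001
gripper_force: 0.0
```

```bash
cat >> h.py <<'E'
def plan(g,yang=None):
    "g: target of grasp point; prints shift in tool units (x0.02m) and turn (x0.08rad)"
    s=sense();R=np.array(s['ee_rot']);G=np.array(s['tcp_pos'])+R[:,2]*.164
    print('t',s['time_s'],'grasp',G.round(4),'yang',np.degrees(np.arctan2(R[1,1],R[0,1])).round(1),'w',s['gripper_width'],'F',np.round(s['wrist_force'],1))
    print('units',(R.T@(np.array(g)-G)/.02).round(2))
E
python3 - <<'E'
from h import *
plan([.454,-.393,.24])
im=eyes.capture("top")
d=eyes.outline_of("top","pan_center")[0]
print('pan',fitcyl("top",d['mask'].astype(np.float32),[.61,-.145],.072,.083,.008))
# dial white
hsv=cv2.cvtColor(im,cv2.COLOR_BGR2HSV);w=((hsv[...,1]<40)&(hsv[...,2]>190)).astype(np.uint8);w[:, :225]=0;w[:,280:]=0;w[:130]=0;w[200:]=0
ys,xs=np.where(w);hull=cv2.convexHull(np.c_[xs,ys].astype(np.float32));print('dial',unproj("top",[cv2.fitEllipse(hull)[0]],.058),cv2.fitEllipse(hull))
# scale yaw from green mask top edge
g=((hsv[...,0]>45)&(hsv[...,0]<75)&(hsv[...,1]>40)).astype(np.uint8);g[:130]=0;g[200:]=0
xs=np.arange(203,228);top=np.array([np.argmax(g[:,x]) for x in xs]);ok=np.where(top>0)
X=unproj("top",np.c_[xs,top],.055);print('yaw edge',np.degrees(np.arctan2(*(np.polyfit(X[:,1],X[:,0],1)[0],1))))
# knob bar: dark px
k=(hsv[...,2]<60).astype(np.uint8);k[:,:200]=0;k[:,225:]=0;k[:150]=0;k[178:]=0
ys,xs=np.where(k);print('knobpx',len(xs));X=unproj("top",np.c_[xs,ys],.107)[:,:2];C=np.cov(X.T);v=np.linalg.eigh(C)[1][:,1];print('knob',X.mean(0),np.degrees(np.arctan2(v[1],v[0])))
E
```

```text
t 2.1 grasp [ 0.2053 -0.5903  0.2407] yang 140.5 w 1.0012618049627682 F [-0.8  0.3  0.4]
units [-15.52  -3.32   0.04]
pan (array([ 0.6108437 , -0.14225419]), np.float64(0.05298998121477771))
dial [[0.60023083 0.00970511 0.058     ]] ((252.09605407714844, 166.40557861328125), (50.19695281982422, 61.666202545166016), 73.69075012207031)
yaw edge -0.4009555710873673
knobpx 82
knob [0.60425082 0.12876158] -165.65790446268304
```

Request:
{"fn": "jog_arm", "kwargs": {"increments": [[-0.97,-0.21,0,0],[-0.97,-0.21,0,0],[-0.97,-0.21,0,0],[-0.97,-0.21,0,0],[-0.97,-0.21,0,0],[-0.97,-0.21,0,0],[-0.97,-0.21,0,0],[-0.97,-0.21,0,0],[-0.97,-0.21,0,0],[-0.97,-0.21,0,0]]}}

```text
time_s: 3.2
tcp_pos: [0.3622, -0.4673, 0.4048]
ee_rot: [[-0.64, -0.768, 0.0], [-0.768, 0.64, -0.0], [0.0, -0.0, -1.0]]
wrist_force: [0.3, -0.9, -0.6]
gripper_width: 1.001
gripper_force: 0.0
```

Request:
{"fn": "jog_arm", "kwargs": {"increments": [[-0.97,-0.21,0,0],[-0.97,-0.21,0,0],[-0.97,-0.21,0,0],[-0.97,-0.21,0,0],[-0.97,-0.21,0,0],[-0.97,-0.21,0,0],[0,0,0,0],[0,0,0,0]]}}

```text
time_s: 4.0
tcp_pos: [0.4554, -0.3942, 0.4047]
ee_rot: [[-0.639, -0.769, -0.0], [-0.769, 0.639, 0.0], [0.0, 0.0, -1.0]]
wrist_force: [0.0, -0.3, 0.0]
gripper_width: 1.005
gripper_force: 0.0
```

Run:
```python
from h import *
plan([.454,-.393,.075])
# scene-camera check of tin rim centre projections
im=eyes.capture("scene");cv2.imwrite("pics/s2.png",im)
ds=eyes.outline_of("scene","tall_tin")
for d in ds:
    m=d['mask'];ys,xs=np.where(m)
    if len(xs): print(round(d['conf'],2),xs.mean(),ys.mean(),xs.min(),xs.max(),ys.min(),ys.max(),im[ys,xs].mean(0).round())
a=np.linspace(0,6.28,60);P=proj("scene",np.c_[.454+.028*np.cos(a),-.393+.028*np.sin(a),0*a+.095]);print(P.min(0),P.max(0))
c=im[90:215,110:260].copy();c=cv2.resize(c,None,fx=4,fy=4,interpolation=cv2.INTER_CUBIC)
cv2.polylines(c,[((P-[110,90]+.5)*4).astype(np.int32)],True,(0,0,255),1);cv2.imwrite("pics/crop2.png",c)
```

```text
t 4.0 grasp [ 0.4554 -0.3942  0.2407] yang 140.3 w 1.0046589914763782 F [ 0.  -0.3  0. ]
units [-0.    0.09  8.28]
0.86 178.6931137724551 175.26347305389223 168 189 158 193 [114.  58.  32.]
0.67 143.58135283363802 140.28702010968922 133 154 124 157 [105.  53.  29.]
0.63 168.12765957446808 149.88936170212767 159 178 136 169 [ 99. 102.  99.]
0.63 205.02826855123675 156.62720848056537 196 214 140 174 [112.  56.  30.]
0.58 189.20362903225808 138.40524193548387 181 198 123 156 [111.  56.  30.]
0.29 263.9073482428115 226.42939297124602 238 290 208 245 [210. 220. 214.]
[158.85024116 135.98533065] [177.36965797 146.54650304]
```

View pics/crop2.png

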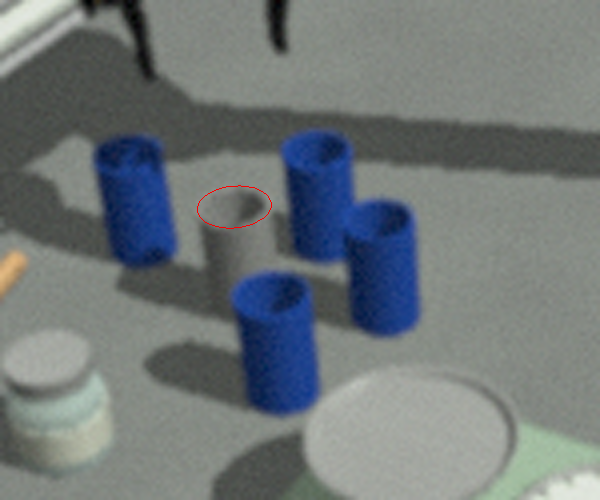

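The red ellipse I predicted sits on the steel tin's rim at crop (235,205), so the position is good. The open fingers are above it, clear of the blue tins. I'll descend and grasp.

Request:
{"fn": "jog_arm", "kwargs": {"increments": [[0,0.09,0.9,0],[0,0,0.9,0],[0,0,0.9,0],[0,0,0.9,0],[0,0,0.9,0],[0,0,0.9,0],[0,0,0.9,0],[0,0,0.9,0],[0,0,0.9,0],[0,0,0.2,0]]}}

```text
time_s: 5.1
tcp_pos: [0.4526, -0.3935, 0.2367]
ee_rot: [[-0.64, -0.768, -0.004], [-0.768, 0.64, 0.002], [0.001, 0.004, -1.0]]
wrist_force: [-0.2, -0.8, 0.4]
gripper_width: 0.999
gripper_force: 0.0
```

Request:
{"fn": "jog_arm", "kwargs": {"increments": [[0,0,0,0],[0,0,0,0],[0,0,0,0],[0,0,0,0],[0,0,0,0],[0,0,0,0],[0,0,0,0],[0,0,0,0],[0,0,0,0],[0,0,0,0]], "grip": 40}}

```text
time_s: 6.1
tcp_pos: [0.4545, -0.3935, 0.2396]
ee_rot: [[-0.638, -0.77, 0.002], [-0.77, 0.638, -0.002], [-0.0, -0.003, -1.0]]
wrist_force: [1.8, -2.1, 5.8]
gripper_width: 0.644
gripper_force: 30.0
```

Request:
{"fn": "jog_arm", "kwargs": {"increments": [[0,0,-0.3,0],[0,0,-0.6,0],[0,0,-0.9,0],[0,0,-0.9,0],[0,0,-0.9,0],[0,0,-0.9,0],[0,0,-0.9,0],[0,0,-0.9,0],[0,0,-0.9,0],[0,0,0,0]]}}

```text
time_s: 7.1
tcp_pos: [0.4539, -0.3932, 0.3854]
ee_rot: [[-0.639, -0.77, 0.004], [-0.77, 0.639, -0.002], [-0.001, -0.004, -1.0]]
wrist_force: [0.2, -1.2, -1.0]
gripper_width: 0.641
gripper_force: 29.9
```

Run:
```python
from h import *
plan([.611,-.142,.220])
for c in["scene","top"]:
    im=eyes.capture(c);cv2.imwrite(f"pics/{c}3.png",im)
```

```text
t 7.1 grasp [ 0.4545 -0.3936  0.2214] yang 140.3 w 0.6413458356443836 F [ 0.2 -1.2 -1. ]
units [-14.68   2.01   0.07]
```

View pics/scene3.png

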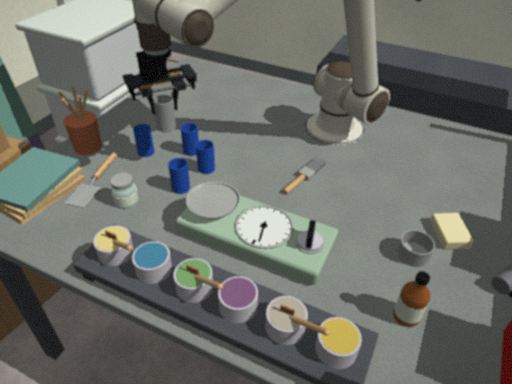

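The tin is held upright at (166,112), and the blue tins and everything else are undisturbed. I'll carry it over the pan.

Request:
{"fn": "jog_arm", "kwargs": {"increments": [[-0.98,0.13,0,0],[-0.98,0.13,0,0],[-0.98,0.13,0,0],[-0.98,0.13,0,0],[-0.98,0.13,0,0],[-0.98,0.13,0,0],[-0.98,0.13,0,0],[-0.98,0.13,0,0],[-0.98,0.13,0,0],[-0.98,0.13,0,0]]}}

```text
time_s: 8.2
tcp_pos: [0.559, -0.2249, 0.3807]
ee_rot: [[-0.639, -0.769, -0.004], [-0.769, 0.639, 0.001], [0.002, 0.004, -1.0]]
wrist_force: [0.5, -0.0, -1.7]
gripper_width: 0.646
gripper_force: 29.9
```

Request:
{"fn": "jog_arm", "kwargs": {"increments": [[-0.98,0.13,0,0],[-0.98,0.13,0,0],[-0.98,0.13,0,0],[-0.98,0.13,0,0],[-0.9,0.13,0,0],[0,0,0,0],[0,0,0.6,0],[0,0,0.6,0],[0,0,0.6,0],[0,0,0,0]]}}

```text
time_s: 9.2
tcp_pos: [0.6097, -0.1438, 0.3436]
ee_rot: [[-0.64, -0.769, -0.006], [-0.769, 0.64, 0.001], [0.003, 0.005, -1.0]]
wrist_force: [0.1, 0.2, -1.4]
gripper_width: 0.644
gripper_force: 29.9
```

Run:
```python
from h import *
plan([.611,-.142,.157])
```

```text
t 9.2 grasp [ 0.6087 -0.1437  0.1796] yang 140.2 w 0.6439887126001724 F [ 0.1  0.2 -1.4]
units [-0.14 -0.04  1.13]
```

Request:
{"fn": "jog_arm", "kwargs": {"increments": [[-0.14,0,0.2,0],[0,0,0.2,0],[0,0,0.2,0],[0,0,0.2,0],[0,0,0.2,0],[0,0,0.1,0],[0,0,0,0],[0,0,0,0],[0,0,0,0]]}}

```text
time_s: 10.1
tcp_pos: [0.6126, -0.1411, 0.325]
ee_rot: [[-0.639, -0.769, 0.0], [-0.769, 0.639, -0.0], [-0.0, -0.0, -1.0]]
wrist_force: [0.5, 0.0, -2.5]
gripper_width: 0.642
gripper_force: 29.9
```

Run:
```python
from h import *
plan([.611,-.142,.157])
```

```text
t 10.1 grasp [ 0.6126 -0.1411  0.161 ] yang 140.3 w 0.6424483846189677 F [ 0.5  0.  -2.5]
units [0.09 0.04 0.2 ]
```

Request:
{"fn": "jog_arm", "kwargs": {"increments": [[0,0,0.1,0],[0,0,0.1,0],[0,0,0.1,0],[0,0,0,0],[0,0,0,0],[0,0,0,0]]}}

```text
time_s: 10.7
tcp_pos: [0.6126, -0.1412, 0.319]
ee_rot: [[-0.639, -0.77, 0.001], [-0.77, 0.639, -0.0], [-0.0, -0.001, -1.0]]
wrist_force: [0.3, -0.5, 0.9]
gripper_width: 0.64
gripper_force: 29.9
```

Run:
```python
from h import *
plan([.611,-.142,.157])
im=eyes.capture("scene")
cv2.imwrite("pics/crop4.png",cv2.resize(im[110:270,140:340],None,fx=3,fy=3,interpolation=cv2.INTER_CUBIC))
```

```text
t 10.7 grasp [ 0.6128 -0.1412  0.155 ] yang 140.3 w 0.6398117209734986 F [ 0.3 -0.5  0.9]
units [ 0.09  0.04 -0.1 ]
```

View pics/crop4.png

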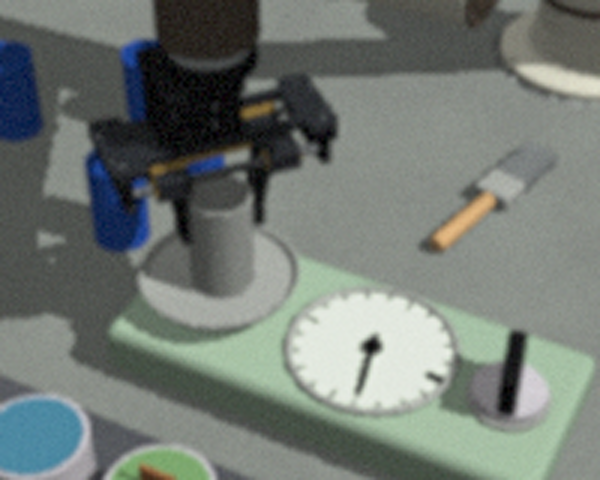

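The tin stands in the middle of the pan at crop (222,240). The dial has already turned, with its zero bar at (435,377), so the tin is bearing on the pan. I'll release it and retreat upwards.

Request:
{"fn": "jog_arm", "kwargs": {"increments": [[0,0,0,0],[0,0,0,0],[0,0,0,0],[0,0,0,0],[0,0,0,0],[0,0,0,0],[0,0,0,0],[0,0,0,0]], "grip": 87}}

```text
time_s: 11.55
tcp_pos: [0.6125, -0.1412, 0.3187]
ee_rot: [[-0.639, -0.769, -0.0], [-0.769, 0.639, -0.0], [0.0, 0.0, -1.0]]
wrist_force: [-0.2, 0.5, -0.4]
gripper_width: 0.998
gripper_force: 0.0
```

Request:
{"fn": "jog_arm", "kwargs": {"increments": [[0,0,-0.5,0],[0,0,-0.9,0],[0,0,-0.9,0],[0,0,-0.9,0],[0,0,-0.9,0],[0,0,-0.9,0],[0,0,-0.9,0],[0,0,0,0]]}}

```text
time_s: 12.35
tcp_pos: [0.6127, -0.1413, 0.4407]
ee_rot: [[-0.638, -0.77, 0.007], [-0.77, 0.638, -0.001], [-0.004, -0.006, -1.0]]
wrist_force: [0.1, 0.4, 0.3]
gripper_width: 1.001
gripper_force: 0.0
```

Run:
```python
from h import *
plan([.604,.129,.26])
im=eyes.capture("top");cv2.imwrite("pics/top5.png",im)
im=eyes.capture("scene");cv2.imwrite("pics/scene5.png",im)
for c in ["scene","top"]:
  for n in["dial_center","tare_knob","knob_grip","zero_mark","pointer_tip","tall_tin"]:
    print(c,n,[(np.round(d['centre'],3).tolist(),round(d['conf'],2)) for d in eyes.spot_in(c,n)[:1]])
d=eyes.outline_of("scene","tare_knob")[0]['mask']
# knob bar in scene
v=im.max(2)<70;v[:,:295]=0;v[:,325:]=0;v[:215]=0;v[252:]=0;ys,xs=np.where(v);print('bar scene',len(xs),xs.min(),xs.max(),ys.min(),ys.max())
t=[np.radians(a) for a in(14,)]
for a in t:
  for h in(.107,.069):
    u=np.array([np.cos(a),np.sin(a)])*.031
    print(h,proj("scene",[[.604+u[0],.129+u[1],h],[.604-u[0],.129-u[1],h]]).round(1).tolist())
cv2.imwrite("pics/crop6.png",cv2.resize(im[180:280,230:350],None,fx=6,fy=6,interpolation=cv2.INTER_CUBIC))
```

```text
t 12.35 grasp [ 0.6139 -0.1415  0.2767] yang 140.3 w 1.000801911836928 F [0.1 0.4 0.3]
units [-10.09   9.02   0.82]
scene dial_center [([0.649, 0.009, 0.052], 0.76)]
scene tare_knob [([0.63, 0.137, 0.066], 0.57)]
scene knob_grip [([0.621, 0.133, 0.073], 0.9)]
scene zero_mark [([0.618, 0.012, 0.059], 0.96)]
scene pointer_tip [([0.62, 0.008, 0.062], 0.48)]
scene tall_tin [([0.549, -0.303, 0.064], 0.97)]
top dial_center [([0.587, -0.057, 0.058], 0.59)]
top tare_knob [([0.606, 0.128, 0.069], 0.67)]
top knob_grip [([0.606, 0.131, 0.07], 0.85)]
top zero_mark [([0.612, -0.033, 0.058], 0.59)]
top pointer_tip [([0.608, 0.13, 0.07], 0.74)]
top tall_tin [([0.438, -0.517, 0.052], 0.93)]
bar scene 137 306 314 221 247
0.107 [[309.4, 235.4], [312.4, 217.4]]
0.069 [[307.9, 246.0], [310.8, 228.0]]
```

View pics/crop6.png

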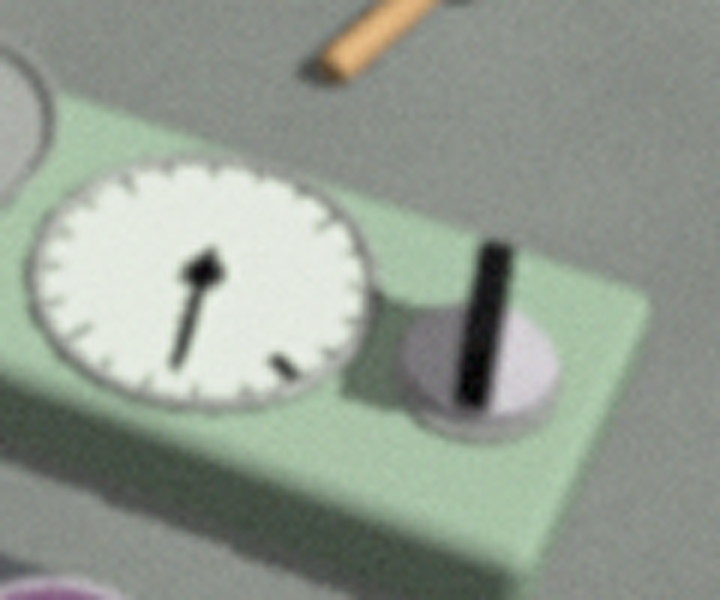

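The zero bar is now at crop (285,367), the pointer tip at (176,368) and the hub at (203,268). The knob's bar runs from (495,245) to (475,405). I'll compute the angles.

Run:
```python
from h import *
def P(uv,z): return unproj("scene",np.array(uv,float)/6+[229.6,179.6],z)[:,:2]
C,T=P([[203,268],[176,368]],.06);Z=P([[285,367]],.057)[0]
f=lambda v:np.degrees(np.arctan2(v[1],v[0]))
print(C,np.linalg.norm(T-C),np.linalg.norm(Z-C),f(T-C),f(Z-C))
top=cv2.imread("pics/top5.png");v=top.max(2)<75;v[:,:200]=0;v[:,228:]=0;v[:150]=0;v[178:]=0
ys,xs=np.where(v);X=unproj("top",np.c_[xs,ys],.1)[:,:2];u=np.linalg.eigh(np.cov(X.T))[1][:,1];print('bar',X.mean(0),f(u),len(xs))
```

```text
[0.60901881 0.00491474] 0.0589115269981181 0.06334164282720467 14.350263288111243 58.0927225421495
bar [0.60528732 0.12949462] -165.5585390987215 96
```

The pointer is at 14.4°, which agrees with the bar, and the zero mark is at 58.1°. The knob must turn 43.7° counter-clockwise. I'll move over the knob and align with its bar (tool y at 104.4°).

Request:
{"fn": "jog_arm", "kwargs": {"increments": [[-0.9,0.82,0,0],[-0.9,0.82,0,0],[-0.9,0.82,0,0],[-0.9,0.82,0,0],[-0.9,0.82,0,0],[-0.9,0.82,0,0],[-0.9,0.82,0,0],[-0.9,0.82,0,0],[-0.9,0.82,0,0],[-0.9,0.82,0,0]]}}

```text
time_s: 14.1
tcp_pos: [0.6011, 0.1031, 0.4369]
ee_rot: [[-0.639, -0.769, 0.0], [-0.769, 0.639, 0.0], [-0.0, -0.0, -1.0]]
wrist_force: [-0.3, 0.1, 0.6]
gripper_width: 1.002
gripper_force: 0.0
```

Request:
{"fn": "jog_arm", "kwargs": {"increments": [[-0.9,0.82,0,0],[0,0,0,0.98],[0,0,0,0.98],[0,0,0,0.98],[0,0,0,0.98],[0,0,0,0.98],[0,0,0,0.98],[0,0,0,0.98],[0,0,0,0.98],[0,0,0,0]]}}

```text
time_s: 15.1
tcp_pos: [0.6001, 0.1264, 0.4368]
ee_rot: [[-0.969, -0.248, 0.0], [-0.248, 0.969, 0.0], [-0.0, 0.0, -1.0]]
wrist_force: [-0.5, 0.4, 0.3]
gripper_width: 1.001
gripper_force: 0.0
```

Run:
```python
from h import *
plan([.606,.1295,.093])
```

```text
t 15.1 grasp [0.6001 0.1264 0.2728] yang 104.4 w 1.0010743381443725 F [-0.5  0.4  0.3]
units [-0.32  0.08  8.99]
```

Request:
{"fn": "jog_arm", "kwargs": {"increments": [[-0.32,0.08,0.9,0],[0,0,0.9,0],[0,0,0.9,0],[0,0,0.9,0],[0,0,0.9,0],[0,0,0.9,0],[0,0,0.9,0],[0,0,0.9,0],[0,0,0.9,0],[0,0,0.8,0]]}}

```text
time_s: 16.1
tcp_pos: [0.6059, 0.1296, 0.2579]
ee_rot: [[-0.968, -0.25, -0.0], [-0.25, 0.968, -0.0], [0.0, -0.0, -1.0]]
wrist_force: [-0.6, 0.6, -0.2]
gripper_width: 0.999
gripper_force: 0.0
```

Request:
{"fn": "jog_arm", "kwargs": {"increments": [[0,0,0,0],[0,0,0,0],[0,0,0,0],[0,0,0,0],[0,0,0,0],[0,0,0,0],[0,0,0,0],[0,0,0,0],[0,0,0,0],[0,0,0,0]], "grip": 5}}

```text
time_s: 17.1
tcp_pos: [0.606, 0.1293, 0.2587]
ee_rot: [[-0.969, -0.248, -0.0], [-0.248, 0.969, -0.001], [0.0, -0.001, -1.0]]
wrist_force: [2.6, -3.8, -0.4]
gripper_width: 0.183
gripper_force: 30.0
```

Run:
```python
from h import *
plan([.606,.1295,.094])
```

```text
t 17.1 grasp [0.606  0.1292 0.0947] yang 104.4 w 0.18272661451591932 F [ 2.6 -3.8 -0.4]
units [-0.    0.01  0.04]
```

The knob is gripped at 16 mm with low side force. I'll turn it 0.763 rad counter-clockwise.

Request:
{"fn": "jog_arm", "kwargs": {"increments": [[0,0,0,-0.6],[0,0,0,-0.6],[0,0,0,-0.6],[0,0,0,-0.6],[0,0,0,-0.6],[0,0,0,-0.6],[0,0,0,-0.6],[0,0,0,-0.6]]}}

```text
time_s: 17.9
tcp_pos: [0.6067, 0.1278, 0.2587]
ee_rot: [[-0.804, -0.594, 0.001], [-0.594, 0.804, -0.003], [0.001, -0.003, -1.0]]
wrist_force: [5.1, -7.5, -1.9]
gripper_width: 0.187
gripper_force: 30.0
```

Request:
{"fn": "jog_arm", "kwargs": {"increments": [[0,0,0,-0.6],[0,0,0,-0.6],[0,0,0,-0.6],[0,0,0,-0.6],[0,0,0,-0.6],[0,0,0,-0.6],[0,0,0,-0.6],[0,0,0,-0.54],[0,0,0,0],[0,0,0,0]]}}

```text
time_s: 18.9
tcp_pos: [0.6078, 0.1267, 0.2587]
ee_rot: [[-0.529, -0.849, 0.003], [-0.849, 0.529, -0.004], [0.002, -0.005, -1.0]]
wrist_force: [8.7, -12.6, -3.8]
gripper_width: 0.178
gripper_force: 30.0
```

Run:
```python
from h import *
plan([.606,.1295,.094])
im=eyes.capture("scene");cv2.imwrite("pics/scene7.png",im)
cv2.imwrite("pics/crop7.png",cv2.resize(im[180:280,230:350],None,fx=6,fy=6,interpolation=cv2.INTER_CUBIC))
```

```text
t 18.9 grasp [0.6083 0.126  0.0947] yang 148.1 w 0.1783346978557345 F [  8.7 -12.6  -3.8]
units [-0.09  0.19  0.04]
```

View pics/crop7.png

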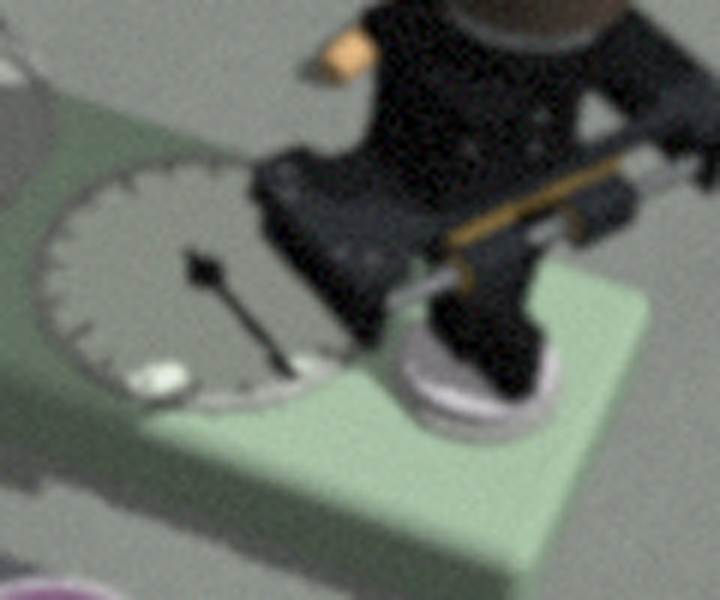

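The pointer tip now lies on the zero bar at crop (288,370). I'll let go of the knob and lift.

Request:
{"fn": "jog_arm", "kwargs": {"increments": [[0,0,0,0],[0,0,0,0],[0,0,0,0],[0,0,0,0],[0,0,0,0],[0,0,0,0],[0,0,0,0],[0,0,0,0]], "grip": 70}}

```text
time_s: 19.75
tcp_pos: [0.6059, 0.1297, 0.2588]
ee_rot: [[-0.528, -0.849, -0.0], [-0.849, 0.528, 0.0], [0.0, 0.0, -1.0]]
wrist_force: [-0.3, -0.3, -0.3]
gripper_width: 0.777
gripper_force: 0.0
```

Request:
{"fn": "jog_arm", "kwargs": {"increments": [[0,0,-0.5,0],[0,0,-0.9,0],[0,0,-0.9,0],[0,0,-0.9,0],[0,0,-0.9,0],[0,0,-0.9,0],[0,0,-0.9,0],[0,0,-0.9,0],[0,0,-0.9,0],[0,0,0,0]]}}

```text
time_s: 20.75
tcp_pos: [0.6062, 0.1295, 0.4167]
ee_rot: [[-0.528, -0.849, 0.007], [-0.849, 0.528, 0.002], [-0.005, -0.005, -1.0]]
wrist_force: [0.1, -0.4, -0.5]
gripper_width: 0.806
gripper_force: 0.0
```

Run:
```python
from h import *
plan([.606,.1295,.25])
im=eyes.capture("scene")
cv2.imwrite("pics/crop8.png",cv2.resize(im[140:270,170:350],None,fx=4.4,fy=4.4,interpolation=cv2.INTER_CUBIC))
```

```text
t 20.75 grasp [0.6074 0.1299 0.2527] yang 148.1 w 0.8056198066949692 F [ 0.1 -0.4 -0.5]
units [0.05 0.05 0.13]
```

View pics/crop8.png

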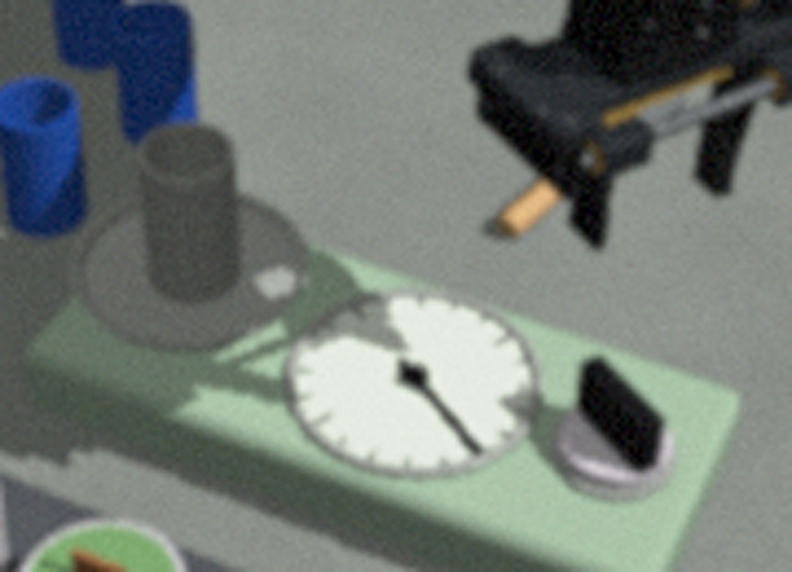

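The tin stands upright mid-pan at crop (190,215). The pointer covers the zero bar with its tip at about (478,450), and the gripper is clear. I'll hand it in.

```bash
python3 -c "
from station import r
print(r.finish_job())"
```

```text
the job is handed in; nothing more can be done
None
```

I handed the job in at about 21 s: the tall steel tin stands released in the middle of the pan, and the pointer is on the zero mark with the knob let go; the hand-in returned no verdict.

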